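Open the left-hand clamp knob and lock the guard plate under it

TASK

Two look-alike clamp posts stand on the bench with their knobs screwed down; one has a free left-hand thread, the other is an ordinary one that is pinned and will not unscrew. Find by feel which knob keeps giving when turned clockwise, and turn it clockwise all the way up to its stop. Then slip the round hole of the yellow guard plate over that knob, slide the plate along the seat until its narrow slot is fully home round the spindle under the knob, and let go; leave the knob up and the other things on the bench undisturbed.

Things in the scene. Friction and masses are not known exactly. Their poses are not given: they have to be found in the camera images.
- post_a: One of two look-alike fixed clamp posts: green foot 104x104x12 mm, round neck, square steel seat 84x84 mm with its flat top 50 mm above the bench, a 13 mm threaded spindle up from the seat's centre (its end 37 mm above the seat), a black knob on it. Origin: centre of the underside, on the spindle axis; z up. Either may stand at either place; it is not told which has the free left-hand thread.
- post_b: The other look-alike clamp post, same sizes and origin as post_a. The pinned knob turns at most 0.25 rad either way and then stops dead. The left-hand knob, turned clockwise from above, turns steadily against about 0.15 N m, rises 2.5 mm per rad and stays where it is left; turned anticlockwise it stops dead within 0.25 rad.
- knob_a_top (a point): Centre of the top of post_a's knob, moving with it (x along the white mark). Black knob with ten rounded lobes, 54 mm over the lobes, 22 mm high, on a washer 40 mm wide, 3 mm thick. Starts screwed down: top 78.5 to 79.2 mm above the bench, washer 3 mm above the seat. The left-hand knob has a hard upper stop 2.65 to 2.9 rad from its start: top 85.75 mm above the bench, washer 10.25 mm above the seat.
- knob_b_top (a point): Centre of the top of post_b's knob; all as for knob_a_top.
- plate: yellow steel guard plate, loose, 0.3 kg, 5 mm thick, 92 mm wide, 162 mm long, lying flat. Origin: underside, at the centre of its round hole (64 mm diameter); z up. An 18 mm wide slot runs from the hole to +x; its end is square, at x = 58 mm. Outline from x = -46 (rounded end) to x = 116 mm. An upright flat steel grip lug stands on it at x = 96 mm: 10 mm thick along x, 40 mm wide along y, its top 85 mm above the underside
- plate_slot (a point): point on the plate's underside at x = 52 mm, 6 mm short of the slot's end: the spindle's axis passes through it when the slot is fully home
- plate_lug (a point): centre of the top of the plate's grip lug
- tape_roll: bystander: cream tape roll lying flat, 68x68x19 mm, origin under its centre
- spray_can: bystander: white and blue spray can with red cap, standing, 54x54x184 mm, origin under its centre
- parts_jar: bystander: orange jar with white lid, 64x64x67 mm, origin under its centre
- pliers: bystander: red-handled pliers lying, 58x167x14 mm, origin under the centre
- glue_bottle: bystander: small red bottle with black nozzle, 36x36x86 mm, origin under its centre
- dip_pot: bystander: green pot with black lid, 65x65x51 mm, origin under its centre
Things that resemble listed ones, but are neither listed nor needed, are in the scene too. Leave any turquoise look-alike of the post_a alone.

How it is judged:
On the way:
1. the left-hand knob is turned up to its stop (risen to within 0.75 mm of it) ((z of knob_a_top in the frame of post_a above 0.085 m or z of knob_b_top in the frame of post_b above 0.085 m)), for 0.2 s.
At the end, for the whole second after the job is handed in: The plate lies released, at rest and level on the seat of the left-hand post, its slot home round the spindle (within 6 mm) under the knob; that knob is still up (within 1.25 mm of its stop) (((z of knob_a_top in the frame of post_a above 0.0845 m and z of plate_slot in the frame of post_a between 0.048 and 0.053 m and horizontal distance between plate_slot and post_a below 0.006 m) or (z of knob_b_top in the frame of post_b above 0.0845 m and z of plate_slot in the frame of post_b between 0.048 and 0.053 m and horizontal distance between plate_slot and post_b below 0.006 m)) and angle between plate's own z axis and vertical below 0.05 rad and linear speed of plate below 0.01 m/s); the robot touches nothing.
It fails at once if a bystander (tape roll, spray can, jar, pliers, bottle, pot) is moved by more than 30 mm (distance of any of tape_roll, spray_can, parts_jar, pliers, glue_bottle, dip_pot from where it was at the start of the episode above 0.03 m).
It also fails if it takes over 72 s, if anything falls off the work surface, if the arm or the gripper's body presses on something with over 40 N, if the wrist force passes 120 N, or if a joint passes its speed limit or range.

ROBOT

A 6-joint arm with a two-finger parallel gripper is mounted at the origin on a cart in front of the work surface, level with it; the furniture and walls round the work are solid. World frame = base frame: x ahead of the robot, y to its left, z up, the work surface at z = 0. Lengths are in m, angles in rad, forces in N, time in s.
With the tool pointing down it reaches from about 0.35 to 0.975 m from the base axis. Payload 17.4 kg.
Tool frame: the origin (TCP) lies midway between the tips of the shut fingers; the grasp point (between the pads) lies 19 mm behind it; z points along the fingers, y is the direction in which the jaws open and shut (so a half turn about z gives the same grasp; the last joint's range is limited). The gripper opens to 85 mm and grips with 20 to 120 N. Pads are 22 mm wide; open, the fingers measure 114 mm over their backs; the gripper's body (76 mm by 85 mm) begins 54 mm behind the grasp point. The pads swing forward as they close: fully open they stand 13 mm farther back than shut.
Start: joints at [1.279, 0.116, 1.442, -0, 1.584, -0.038], TCP at [0.169, 0.653, 0.231] pointing down, gripper open.
Joint ranges: [-2.83, 2.83], [-0.83, 2.19], [0.07, 2.5], [-1.14, 4.28], [0.01, 3], [-2.97, 2.97]. Speed limits (rad/s): [1.89, 1.89, 2.22, 3.14, 3.14, 3.14].

INTERFACE

Orientations are given as a unit quaternion [w, x, y, z].
In Python, from bench import telemetry, grab_frame, ctrl gives the robot as it stands. The module is installed in compiled form; this text tells all that it offers.
- The arm moves only by the tool step_arm, never from a script. Its argument "increments" is a list of rows, each an object of numbers: "x", "y", "z": the shift along the tool's x, y, z in cm; "turn": the turn about the tool's z in degrees. A call has 1 to 20 rows; each row shifts and turns the commanded pose from where the row before left it, along the tool's axes as they then stand; what a row does not reach is not made up. A row lasts 1/10 s, in which the tool goes at most 50 mm and 8.59 degrees, less where a joint would pass 70% of its speed; a pose out of reach is approached as far as the arm can. A call with a gripper value outside its range is refused whole. "hand" is the gripper's target within -1 to 1 (shut at 1, half-way at 0, fully open at -1), set as the call begins (left out, the last holds). The fingers move at their own pace and stop on an object; the grip force is fixed at half the most. Time passes only in rows, so rows that do not move let the fingers close. It gives the time, the measured TCP pose, the force and the opening at its end, in the units of the state.
- telemetry.sense(): the state, without advancing time (a new reading comes with each control period).
- grab_frame(name): name is "scene" or "top" or "wrist"; returns a dict with "frame" (480x640x3 uint8, red, green, blue), "range_z" (480x640 float32, m along the optical axis (not along the pixel's ray), 0 where there is no reading), "intrinsics" (3x3 intrinsics, pixels), "k1" (the pictures are not rectified: a ray, as slopes to the right and down, at radius r is drawn at 1 + k1 r^2 times it, then the intrinsics apply), "rvec" (rotation vector, rad) and "tvec" (3), from world to camera coordinates, as OpenCV has them. Camera axes: x right, y down, z forward; pixel columns grow to the right and rows downward; lengths in m; the calibration is good to about 2 mm. A picture is of the moment at which its call begins.
- ctrl.finish_job(): hands the job in, once; it reports no verdict.
The state is a dict: "time_s": time; "qpos": joint angles; "joint_vel": joint speeds; "tau": joint torques, N m; "eef_pos": TCP position; "tool_rot": TCP orientation; "contact_force": force on the tool from outside, world axes, zero at the start; "ft_torque": the same for the moment, N m; "opening": finger opening in m.
Only numpy, scipy, OpenCV 4.12 (cv2) and the standard library are available. Lean on these libraries where they do the work, as an engineer would, in place of code of your own. Each camera call takes 0.05 s, during which the arm holds its last target.

## Working session

There is one attempt and no reset: what is moved stays moved. The work goes in short steps, Python scripts to look and compute and a tool call to move; the robot and the scene stay as the last step left them, time stands still between calls to the robot, and variables do not carry over. Pictures are saved under pics/ and viewed, and the job is handed in when it is done.

Besides the shell and the picture viewer there is one more tool, called as name([rows], argument=value, ...), one row to a line, values as JSON. step_arm: Moves the arm, as the interface text tells. Its arguments: {"type":"object","properties":{"increments":{"type":"array","items":{"type":"object","properties":{"x":{"type":"number"},"y":{"type":"number"},"z":{"type":"number"},"turn":{"type":"number"}}}},"hand":{"type":"number"}},"required":["increments"]}

```bash
mkdir -p pics; cat > h.py <<'E'
import numpy as np, cv2
from bench import telemetry, grab_frame, ctrl
def cam(n):
    f=grab_frame(n); np.savez(f'pics/{n}.npz',**{k:np.asarray(v) for k,v in f.items()}); return f
def save(f,name): cv2.imwrite(f'pics/{name}.png',cv2.cvtColor(np.asarray(f['frame']),cv2.COLOR_RGB2BGR))
def ray(f,uv):
    K=np.asarray(f['intrinsics'],float);k1=float(f['k1'])
    uv=np.atleast_2d(uv).astype(float)
    p=cv2.undistortPoints(uv.reshape(-1,1,2),K,np.array([k1,0,0,0,0.])).reshape(-1,2)
    R=cv2.Rodrigues(np.asarray(f['rvec'],float).reshape(3,1))[0];t=np.asarray(f['tvec'],float).reshape(3)
    d=np.c_[p,np.ones(len(p))]@R; return -R.T@t,d
def onz(f,uv,z):
    c,d=ray(f,uv); s=(z-c[2])/d[:,2]; return c+d*s[:,None]
def cloud(f):
    h,w=f['range_z'].shape;v,u=np.mgrid[:h,:w]
    c,d=ray(f,np.c_[u.ravel(),v.ravel()])
    return (c+d*np.asarray(f['range_z']).reshape(-1,1)).reshape(h,w,3)
def ld(n): return dict(np.load(f'pics/{n}.npz'))
E
python3 - <<'E'
from h import *
s=telemetry.sense();print(s)
for n in('scene','top','wrist'):
    f=cam(n);save(f,n+'0');c,_=ray(f,[320,240]);print(n,c,f['k1'],f['intrinsics'])
E
```

```text
{'time_s': 0.0, 'qpos': array([ 1.27920032e+00,  1.16484715e-01,  1.44226824e+00,  1.14780797e-05,
        1.58400185e+00, -3.77920313e-02]), 'joint_vel': array([ 0.00076154,  0.00071358,  0.0007577 ,  0.00079287, -0.00050205,
       -0.00125096]), 'tau': array([ 5.92854019e-03, -7.31922269e+01, -6.32525325e+01,  3.09515335e-04,
        5.96899597e-03,  2.69729225e-05]), 'eef_pos': array([0.16942923, 0.65319159, 0.23056118]), 'tool_rot': array([-1.00928336e-04,  1.26561560e-01,  9.91958585e-01, -5.72270600e-04]), 'contact_force': array([-0.09672353, -0.02602127, -0.04685883]), 'ft_torque': array([-0.01245241, -0.00321498,  0.03909594]), 'opening': 0.08543082177481183}
scene [-0.2613317  -0.96636543  0.62514109] -0.046845516695712686 [[595.33389875   0.         313.37600313]
 [  0.         595.33389875 245.24490088]
 [  0.           0.           1.        ]]
top [ 0.44530797 -0.12475163  1.28527612] -0.017005375762889255 [[509.45903534   0.         316.73468209]
 [  0.         509.45903534 233.13186236]
 [  0.           0.           1.        ]]
wrist [0.09125891 0.67323295 0.37225335] -0.06764340771097695 [[404.1408595    0.         323.55384045]
 [  0.         404.1408595  245.23961837]
 [  0.           0.           1.        ]]
```

View pics/top0.png

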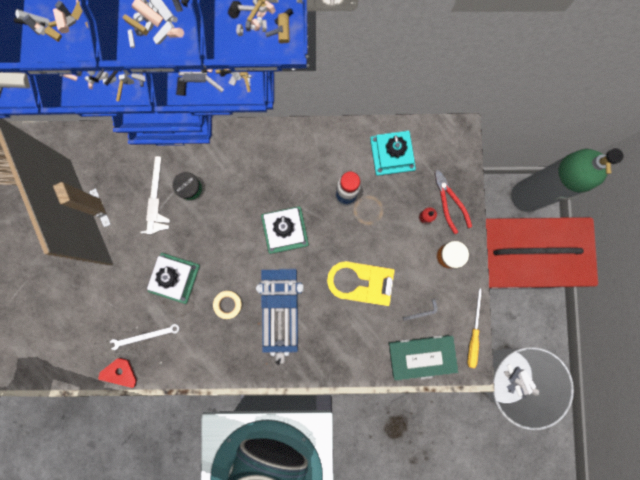

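View pics/scene0.png

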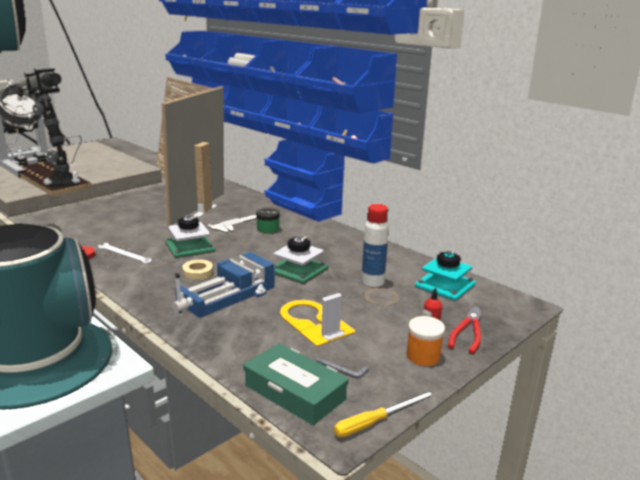

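Top view: the two green-foot posts have knobs at about (283,228) and (168,276). The plate's hole is at (349,280) and its lug at (389,285). The turquoise look-alike is at (396,148). Next I measure.

```bash
python3 - <<'E'
from h import *
f=ld('top');P=cloud(f);im=f['frame'];hsv=cv2.cvtColor(im,cv2.COLOR_RGB2HSV)
print('bench z',np.median(P[300:330,200:210,2]), P[340,300], P[330,380])
def comp(m,z,lab,roi=None,amin=60):
    n,L,st,ce=cv2.connectedComponentsWithStats(m.astype(np.uint8))
    for i in range(1,n):
        if st[i,4]<amin: continue
        q=onz(f,ce[i],z)[0]; print(lab,ce[i].round(1),st[i,4],'pos',q.round(4),'zmed',np.median(P[L==i][:,2]).round(4))
X,Y,Z=P[...,0],P[...,1],P[...,2]
for (u,v) in [(283,228),(168,276)]:
    w=np.zeros(Z.shape,bool);w[v-40:v+40,u-40:u+40]=1
    comp(w&(Z>0.070)&(Z<0.095),0.079,'knobtop')
    comp(w&(Z>0.042)&(Z<0.058),0.05,'seat-ring')
    m=w&(Z>0.040)&(Z<0.1)
    cs=max(cv2.findContours(m.astype(np.uint8),0,2)[0],key=cv2.contourArea);r=cv2.minAreaRect(cs)
    q=onz(f,cv2.boxPoints(r),0.05);print('seat rect',onz(f,r[0],0.05).round(4),np.linalg.norm(np.diff(q,axis=0),axis=1).round(4),q[:,:2].round(3).tolist())
ye=(hsv[...,0]>22)&(hsv[...,0]<34)&(hsv[...,1]>150)&(hsv[...,2]>120)
ye[:, :320]=0;ye[:,400:]=0;ye[:250]=0;ye[310:]=0
cs=cv2.findContours(ye.astype(np.uint8),cv2.RETR_CCOMP,cv2.CHAIN_APPROX_NONE)
for c,hh in zip(cs[0],cs[1][0]):
    if cv2.contourArea(c)>50:
        r=cv2.minAreaRect(c);q=onz(f,cv2.boxPoints(r),0.005);print('plate cont',cv2.contourArea(c),hh[3],onz(f,r[0],.005).round(4),np.linalg.norm(np.diff(q,axis=0),axis=1).round(4),q[:,:2].round(4).tolist())
w=np.zeros(Z.shape,bool);w[255:320,325:410]=1
comp(w&(Z>0.07),0.085,'lug',amin=10)
m=w&(Z>.06)
r=cv2.minAreaRect(np.argwhere(m)[:,::-1].astype(np.int32));q=onz(f,cv2.boxPoints(r),.085);print('lugrect',onz(f,r[0],.085),q[:,:2])
ob=(Z>0.02)&(X>0.05)&(X<.8)&(Y>-.6)&(Y<.6)
n,L,st,ce=cv2.connectedComponentsWithStats(ob.astype(np.uint8))
for i in range(1,n):
    if st[i,4]>80:
        p=P[L==i];print(ce[i].round(),'x',p[:,0].min().round(3),p[:,0].max().round(3),'y',p[:,1].min().round(3),p[:,1].max().round(3),'z',np.percentile(p[:,2],98).round(3))
big=cv2.resize(im[240:330,300:420],None,fx=6,fy=6,interpolation=cv2.INTER_CUBIC);cv2.imwrite('pics/plz.png',big[...,::-1])
E
```

```text
bench z 4.7776633889662357e-05 [ 0.32454552 -0.08476863  0.00041977] [ 0.34700359 -0.2834177   0.00443481]
knobtop [282.5 226.8] 352 pos [ 0.5982 -0.0476  0.079 ] zmed 0.0786
seat-ring [283.5 228.7] 807 pos [ 0.5972 -0.0481  0.05  ] zmed 0.0504
seat rect [[ 0.5985 -0.0476  0.05  ]] [0.0841 0.0841 0.0834] [[0.632, 0.002], [0.648, -0.081], [0.565, -0.097], [0.55, -0.015]]
knobtop [165.7 277.4] 352 pos [0.4806 0.2289 0.079 ] zmed 0.0789
seat-ring [170.1 278.1] 809 pos [0.4798 0.2266 0.05  ] zmed 0.0501
seat rect [[0.4805 0.2296 0.05  ]] [0.084  0.083  0.0838] [[0.454, 0.281], [0.534, 0.256], [0.507, 0.178], [0.427, 0.203]]
plate cont 1890.5 -1 [[ 0.466  -0.2347  0.005 ]] [0.0904 0.1597 0.0903] [[0.4345, -0.1487], [0.5237, -0.1637], [0.4976, -0.3213], [0.4087, -0.3051]]
plate cont 681.5 0 [[ 0.4652 -0.2086  0.005 ]] [0.0697 0.0915 0.0694] [[0.4642, -0.1511], [0.5203, -0.1924], [0.4662, -0.2662], [0.4105, -0.2246]]
lug [387.4 286. ] 84 pos [ 0.4547 -0.2933  0.085 ] zmed 0.085
lugrect [[ 0.45510421 -0.24010493  0.085     ]] [[ 0.4003641  -0.13563633]
 [ 0.54054173 -0.15844991]
 [ 0.51041983 -0.3457886 ]
 [ 0.37086169 -0.32061475]]
[150.  64.] x 0.445 0.8 y -0.125 0.342 z 0.591
[ 72. 175.] x 0.445 0.8 y -0.125 0.599 z 0.413
[395. 155.] x 0.445 0.8 y -0.371 -0.125 z 0.088
[185. 186.] x 0.445 0.742 y -0.125 0.227 z 0.056
[348. 188.] x 0.658 0.707 y -0.229 -0.176 z 0.188
[283. 228.] x 0.445 0.646 y -0.125 -0.0 z 0.084
[428. 215.] x 0.445 0.644 y -0.422 -0.125 z 0.087
[453. 255.] x 0.445 0.559 y -0.492 -0.125 z 0.073
[169. 278.] x 0.427 0.536 y -0.125 0.282 z 0.085
[279. 312.] x 0.274 0.498 y -0.125 0.007 z 0.066
[386. 286.] x 0.436 0.474 y -0.3 -0.286 z 0.09
[423. 357.] x 0.234 0.445 y -0.463 -0.125 z 0.051
[474. 353.] x 0.256 0.445 y -0.521 -0.125 z 0.031
[268. 461.] x 0.051 0.445 y -0.125 0.072 z 0.229
```

View pics/plz.png

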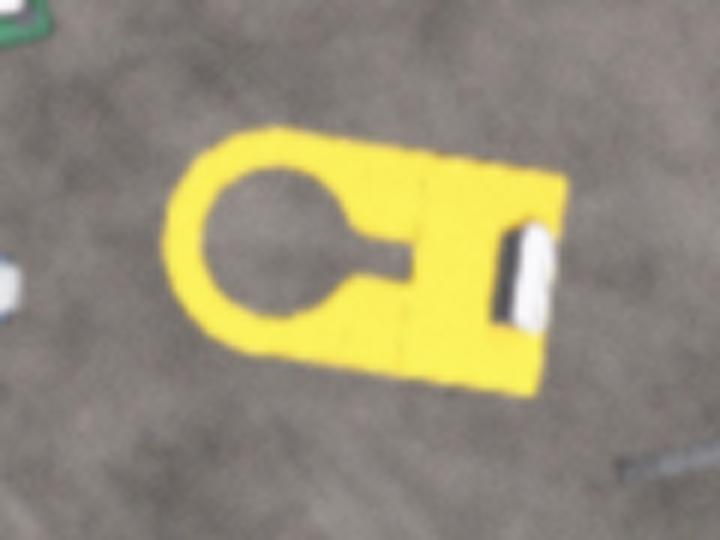

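The plate's axis points at about -99°, with its origin near (0.472,-0.200). Next I check the tall board near P2 and look at the knobs close up.

```bash
python3 - <<'E'
from h import *
f=ld('top');P=cloud(f)
ok=f['range_z']>0
s=ld('scene');Q=cloud(s);oks=s['range_z']>0
for nm,C,o in(('top',P,ok),('scene',Q,oks)):
  for z0 in(0.02,.1,.2,.3,.4):
    m=o&(C[...,2]>z0)&(C[...,2]<z0+.1)&(C[...,0]>.3)&(C[...,0]<.85)&(C[...,1]>.2)&(C[...,1]<.7)
    if m.sum()>20:
        p=C[m];print(nm,z0,m.sum(),p.min(0).round(3),p.max(0).round(3))
        if nm=='scene' and z0>=.1:
            r=cv2.minAreaRect((p[:,:2]*1000).astype(np.float32));print(cv2.boxPoints(r).round())
for i,(u,v) in enumerate([(283,228),(168,276)]):
    b=cv2.resize(f['frame'][v-30:v+30,u-30:u+30],None,fx=8,fy=8,interpolation=cv2.INTER_CUBIC)
    cv2.imwrite(f'pics/k{i}.png',b[...,::-1])
a=np.hstack([cv2.imread('pics/k0.png'),cv2.imread('pics/k1.png')]);cv2.imwrite('pics/k.png',cv2.resize(a,(800,400)))
E
```

```text
top 0.02 3712 [0.424 0.2   0.02 ] [0.85  0.673 0.12 ]
top 0.1 2963 [0.515 0.2   0.1  ] [0.85  0.626 0.2  ]
top 0.2 2745 [0.516 0.218 0.2  ] [0.831 0.565 0.3  ]
top 0.3 5573 [0.518 0.2   0.3  ] [0.85  0.496 0.4  ]
top 0.4 1645 [0.765 0.2   0.4  ] [0.841 0.444 0.44 ]
scene 0.02 3178 [0.425 0.2   0.02 ] [0.85  0.512 0.12 ]
scene 0.1 2550 [0.51 0.2  0.1 ] [0.85  0.511 0.2  ]
[[506. 392.]
 [622. 114.]
 [909. 234.]
 [793. 512.]]
scene 0.2 3586 [0.511 0.2   0.2  ] [0.85  0.698 0.3  ]
[[ 506.  380.]
 [ 791.  136.]
 [1069.  460.]
 [ 784.  704.]]
scene 0.3 2929 [0.515 0.2   0.3  ] [0.849 0.7   0.4  ]
[[ 512.  378.]
 [ 790.  190.]
 [1029.  542.]
 [ 752.  731.]]
scene 0.4 1360 [0.758 0.201 0.4  ] [0.85  0.699 0.477]
[[757. 201.]
 [849. 201.]
 [850. 699.]
 [758. 699.]]
```

View pics/k.png

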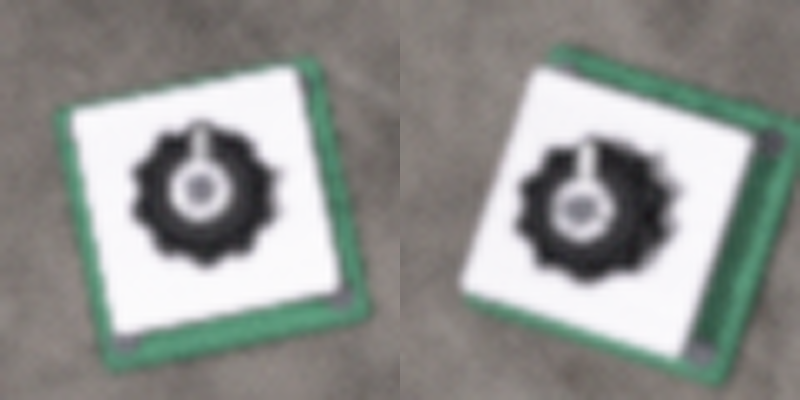

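step_arm([
  {"x":-1.81,"y":-2.55},
  {"x":-1.81,"y":-2.55},
  {"x":-1.81,"y":-2.55},
  {"x":-1.81,"y":-2.55},
  {"x":-1.81,"y":-2.55},
  {"x":-1.81,"y":-2.55},
  {"x":-1.81,"y":-2.55},
  {"x":-1.81,"y":-2.55},
  {"x":-1.81,"y":-2.55},
  {"x":-1.81,"y":-2.55},
  {"x":-2.84,"y":-0.95},
  {"x":-2.84,"y":-0.95},
  {"x":-2.84,"y":-0.95},
  {"x":-2.84,"y":-0.95},
  {"x":-2.84,"y":-0.95},
  {"x":-2.84,"y":-0.95},
  {"x":-2.84,"y":-0.95},
  {"x":-2.84,"y":-0.95},
], hand=-1)

```text
invalid input
```

step_arm([
  {"turn":-8.06},
  {"turn":-8.06},
  {"turn":-8.06},
  {"turn":-8.06},
  {"turn":-8.06},
  {"turn":-8.06},
  {"turn":-8.06},
  {"turn":-8.06},
  {"turn":-8.06},
  {"turn":-8.06},
  {},
])

```text
invalid input
```

```bash
cat >> h.py <<'E'
def pose(s=None):
    s=s or telemetry.sense();w,x,y,z=s['tool_rot']
    from scipy.spatial.transform import Rotation as Ro
    R=Ro.from_quat([x,y,z,w]).as_matrix();phi=np.degrees(np.arctan2(R[1,1],R[0,1]))
    return s['eef_pos'],phi,R
def rep():
    s=telemetry.sense();p,phi,R=pose(s)
    print('t',round(s['time_s'],2),'pos',p.round(4),'phi',phi.round(2),'q6',s['qpos'][5].round(3),'F',s['contact_force'].round(1),'M',s['ft_torque'].round(2),'open',round(s['opening'],4),'tilt',R[2].round(4))
def togo(tgt):
    p,phi,R=pose();print('to go tool cm',(100*R.T@(np.asarray(tgt)-p)).round(2))
E
python3 - <<'E'
from h import *
rep(); f=cam('wrist');save(f,'w1');togo([.4807,.2292,.05])
E
```

```text
t 0.15 pos [0.1694 0.6532 0.2307] phi 75.46 q6 -0.038 F [-0.1  0.1 -0.1] M [0.03 0.02 0.01] open 0.0856 tilt [ 0.e+00 -9.e-04 -1.e+00]
to go tool cm [-40.78 -33.22  18.11]
```

View pics/w1.png

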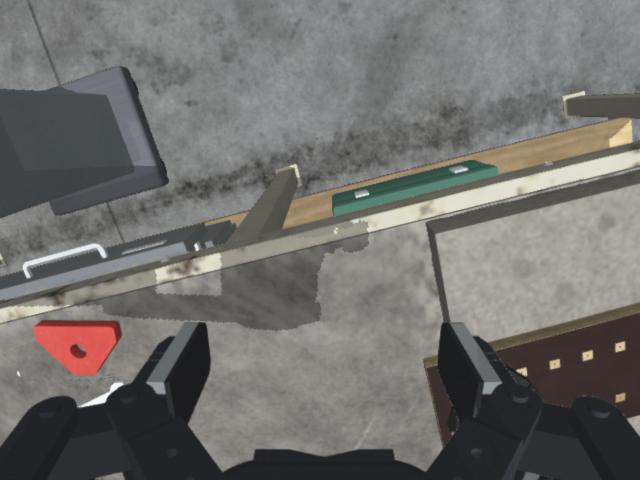

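The wrist view shows only the bench edge. The fingers are open and the arm has not moved. The calls were refused, so I'll try giving all the fields in every row.

step_arm([
  {"x":-1.81,"y":-2.55,"z":0,"turn":0},
  {"x":-1.81,"y":-2.55,"z":0,"turn":0},
  {"x":-1.81,"y":-2.55,"z":0,"turn":0},
  {"x":-1.81,"y":-2.55,"z":0,"turn":0},
  {"x":-1.81,"y":-2.55,"z":0,"turn":0},
  {"x":-1.81,"y":-2.55,"z":0,"turn":0},
  {"x":-1.81,"y":-2.55,"z":0,"turn":0},
  {"x":-1.81,"y":-2.55,"z":0,"turn":0},
  {"x":-1.81,"y":-2.55,"z":0,"turn":0},
  {"x":-1.81,"y":-2.55,"z":0,"turn":0},
  {"x":-2.84,"y":-0.95,"z":0,"turn":0},
  {"x":-2.84,"y":-0.95,"z":0,"turn":0},
  {"x":-2.84,"y":-0.95,"z":0,"turn":0},
  {"x":-2.84,"y":-0.95,"z":0,"turn":0},
  {"x":-2.84,"y":-0.95,"z":0,"turn":0},
  {"x":-2.84,"y":-0.95,"z":0,"turn":0},
  {"x":-2.84,"y":-0.95,"z":0,"turn":0},
  {"x":-2.84,"y":-0.95,"z":0,"turn":0},
])

```text
time_s: 2.0
eef_pos: [0.4824, 0.2296, 0.2312]
tool_rot: [-0.0, 0.127, 0.992, 0.0]
contact_force: [0.3, -0.3, 0.6]
opening: 0.0854
```

step_arm([
  {"x":0,"y":0,"z":0,"turn":-8.06},
  {"x":0,"y":0,"z":0,"turn":-8.06},
  {"x":0,"y":0,"z":0,"turn":-8.06},
  {"x":0,"y":0,"z":0,"turn":-8.06},
  {"x":0,"y":0,"z":0,"turn":-8.06},
  {"x":0,"y":0,"z":0,"turn":-8.06},
  {"x":0,"y":0,"z":0,"turn":-8.06},
  {"x":0,"y":0,"z":0,"turn":-8.06},
  {"x":0,"y":0,"z":0,"turn":-8.06},
  {"x":0,"y":0,"z":0,"turn":-8.06},
  {"x":0,"y":0,"z":0,"turn":0},
])

```text
time_s: 3.1
eef_pos: [0.4814, 0.2305, 0.2312]
tool_rot: [-0.0, -0.546, 0.838, 0.0]
contact_force: [-0.4, -0.1, 0.6]
opening: 0.0854
```

```bash
python3 - <<'E'
from h import *
rep(); f=cam('wrist');save(f,'w1');togo([.4807,.2292,.05])
C=cloud(f);o=(f['range_z']>0)&(C[...,2]>.07)&(C[...,2]<.09)&(np.hypot(C[...,0]-.48,C[...,1]-.229)<.04)
n,L,st,ce=cv2.connectedComponentsWithStats(o.astype(np.uint8))
for i in range(1,n):
    if st[i,4]>300: (c,r)=cv2.minEnclosingCircle(np.argwhere(L==i)[:,::-1].astype(np.float32));print(st[i],c,r,onz(f,c,.079))
E
```

```text
t 3.1 pos [0.4814 0.2305 0.2312] phi 156.21 q6 -2.328 F [-0.4 -0.1  0.6] M [-0.03 -0.    0.01] open 0.0854 tilt [ 1.e-04  1.e-04 -1.e+00]
to go tool cm [ 0.15  0.02 18.12]
[ 289  189   68   69 3357] (322.8306579589844, 223.3238525390625) 34.84524917602539 [[0.48217819 0.22910348 0.079     ]]
```

View pics/w1.png

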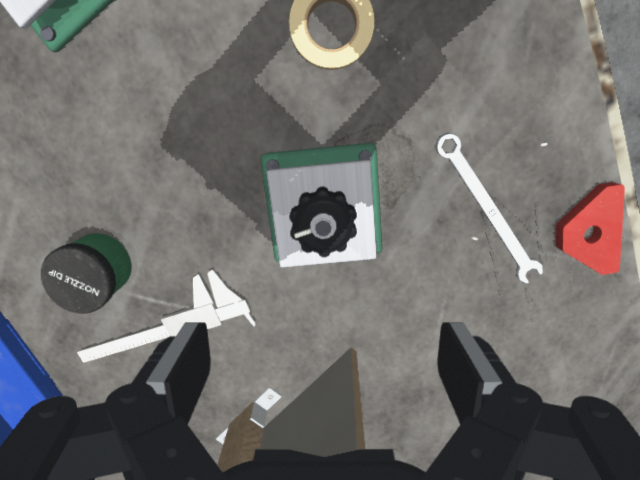

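The wrist view shows knob P2 centred at (323,223), with a groove nearly along the jaw axis. I'll descend and close on it.

step_arm([
  {"x":0.1,"y":0,"z":2.5,"turn":0},
  {"x":0,"y":0,"z":2.5,"turn":-4},
  {"x":0,"y":0,"z":2.5,"turn":0},
  {"x":0,"y":0,"z":2.5,"turn":0},
  {"x":0,"y":0,"z":2.5,"turn":0},
  {"x":0,"y":0,"z":2.5,"turn":0},
  {"x":0,"y":0,"z":1.5,"turn":0},
  {"x":0,"y":0,"z":1.0,"turn":0},
  {"x":0,"y":0,"z":0.6,"turn":0},
  {"x":0,"y":0,"z":0,"turn":0},
])

```text
time_s: 4.15
eef_pos: [0.4811, 0.2296, 0.0502]
tool_rot: [-0.0, -0.574, 0.819, 0.0]
contact_force: [0.3, 0.7, -0.1]
opening: 0.0857
```

step_arm([
  {"x":0,"y":0,"z":0,"turn":0},
  {"x":0,"y":0,"z":0,"turn":0},
  {"x":0,"y":0,"z":0,"turn":0},
  {"x":0,"y":0,"z":0,"turn":0},
  {"x":0,"y":0,"z":0,"turn":0},
  {"x":0,"y":0,"z":0,"turn":0},
  {"x":0,"y":0,"z":0,"turn":0},
  {"x":0,"y":0,"z":0,"turn":0},
], hand=1)

```text
time_s: 4.95
eef_pos: [0.4818, 0.2297, 0.0516]
tool_rot: [0.001, -0.574, 0.819, -0.0]
contact_force: [0.7, -2.0, 6.9]
opening: 0.0502
```

```bash
python3 - <<'E'
from h import *
rep(); f=cam('scene');save(f,'s1');cv2.imwrite('pics/s1z.png',cv2.resize(f['frame'][150:330,80:320],None,fx=3,fy=3)[...,::-1])
E
```

```text
t 4.95 pos [0.4818 0.2297 0.0516] phi 160.04 q6 -2.396 F [ 0.7 -2.   6.9] M [-0.32 -0.01 -0.1 ] open 0.0502 tilt [-0.0011 -0.0017 -1.    ]
```

View pics/s1z.png

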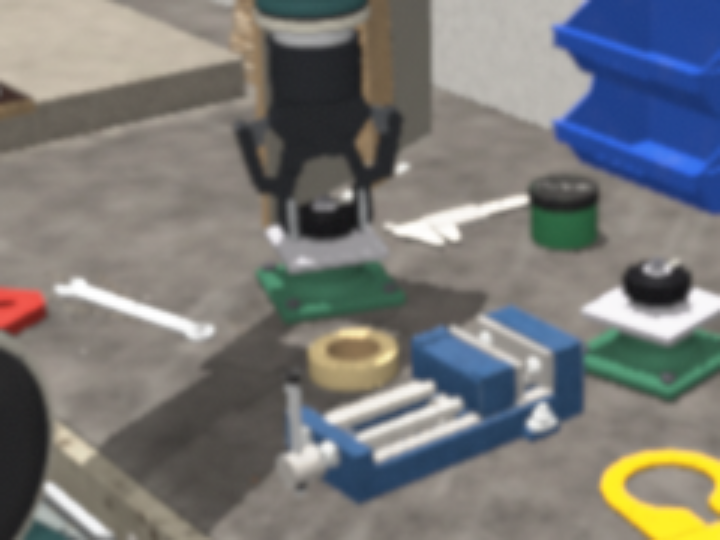

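The knob is gripped at 50 mm opening. I turn it clockwise a bit and feel the response.

step_arm([
  {"x":0,"y":0,"z":-0.1,"turn":2},
  {"x":0,"y":0,"z":-0.01,"turn":3},
  {"x":0,"y":0,"z":-0.01,"turn":3},
  {"x":0,"y":0,"z":-0.01,"turn":3},
  {"x":0,"y":0,"z":0,"turn":0},
])

```text
time_s: 5.5
eef_pos: [0.4814, 0.2298, 0.0515]
tool_rot: [0.001, -0.492, 0.871, -0.0]
contact_force: [5.7, 3.1, -9.7]
opening: 0.0501
```

```bash
python3 -c "
from h import *
rep()"
```

```text
t 5.5 pos [0.4814 0.2298 0.0515] phi 148.94 q6 -2.202 F [ 5.7  3.1 -9.7] M [ 0.44 -0.9  -0.01] open 0.0501 tilt [-9.e-04 -5.e-04 -1.e+00]
```

step_arm([
  {"x":0,"y":0,"z":-0.01,"turn":3},
  {"x":0,"y":0,"z":-0.01,"turn":3},
  {"x":0,"y":0,"z":-0.01,"turn":3},
  {"x":0,"y":0,"z":0,"turn":0},
])

```text
time_s: 5.9
eef_pos: [0.4806, 0.2293, 0.0513]
tool_rot: [-0.001, -0.423, 0.906, -0.0]
contact_force: [1.2, -0.9, -9.4]
opening: 0.05
```

```bash
python3 -c "
from h import *
rep()"
```

```text
t 5.9 pos [0.4806 0.2293 0.0513] phi 140.07 q6 -2.047 F [ 1.2 -0.9 -9.4] M [-0.28 -0.08  1.47] open 0.05 tilt [ 1.4e-03  1.0e-04 -1.0e+00]
```

step_arm([
  {"x":0,"y":0,"z":0,"turn":2},
  {"x":0,"y":0,"z":0,"turn":2},
  {"x":0,"y":0,"z":0,"turn":0},
])

```text
time_s: 6.2
eef_pos: [0.4811, 0.2301, 0.0516]
tool_rot: [0.0, -0.392, 0.92, 0.0]
contact_force: [5.0, 5.7, -13.0]
opening: 0.05
```

```bash
python3 -c "
from h import *
rep()"
```

```text
t 6.2 pos [0.4811 0.2301 0.0516] phi 136.19 q6 -1.979 F [  5.    5.7 -13. ] M [ 1.01 -0.62  2.22] open 0.05 tilt [-8.e-04  2.e-04 -1.e+00]
```

Torque climbs to 2.2 N·m with no rise, so P2 is the pinned knob. I back off, release and go to P1.

step_arm([
  {"x":0,"y":0,"z":0,"turn":-5},
  {"x":0,"y":0,"z":0,"turn":-5},
  {"x":0,"y":0,"z":0.1,"turn":-2},
  {"x":0,"y":0,"z":0,"turn":0},
])

```text
time_s: 6.6
eef_pos: [0.4815, 0.23, 0.0517]
tool_rot: [0.001, -0.486, 0.874, 0.0]
contact_force: [0.5, 2.7, 0.3]
opening: 0.0505
```

step_arm([
  {"x":0,"y":0,"z":0,"turn":0},
  {"x":0,"y":0,"z":0,"turn":0},
  {"x":0,"y":0,"z":0,"turn":0},
  {"x":0,"y":0,"z":0,"turn":0},
  {"x":0,"y":0,"z":0,"turn":0},
  {"x":0,"y":0,"z":0,"turn":0},
  {"x":0,"y":0,"z":-2,"turn":0},
  {"x":0,"y":0,"z":-3,"turn":0},
  {"x":0,"y":0,"z":-3,"turn":0},
  {"x":0,"y":0,"z":-3,"turn":0},
  {"x":0,"y":0,"z":-3,"turn":0},
  {"x":0,"y":0,"z":-2,"turn":0},
  {"x":0,"y":0,"z":-2,"turn":0},
  {"x":0,"y":0,"z":0,"turn":0},
], hand=-1)

```text
time_s: 8.0
eef_pos: [0.4818, 0.2299, 0.2338]
tool_rot: [0.002, -0.485, 0.874, -0.0]
contact_force: [0.4, -0.0, 0.0]
opening: 0.0855
```

```bash
python3 -c "
from h import *
rep();togo([.598,-.0475,.231])"
```

```text
t 8.0 pos [0.4818 0.2299 0.2338] phi 148.06 q6 -2.187 F [ 0.4 -0.   0. ] M [ 0.01  0.03 -0.  ] open 0.0855 tilt [-0.0031 -0.0023 -1.    ]
to go tool cm [ 17.39 -24.54   0.28]
```

step_arm([
  {"x":1.74,"y":-2.45,"z":0,"turn":0},
  {"x":1.74,"y":-2.45,"z":0,"turn":0},
  {"x":1.74,"y":-2.45,"z":0,"turn":0},
  {"x":1.74,"y":-2.45,"z":0,"turn":0},
  {"x":1.74,"y":-2.45,"z":0,"turn":0},
  {"x":1.74,"y":-2.45,"z":0,"turn":0},
  {"x":1.74,"y":-2.45,"z":0,"turn":0},
  {"x":1.74,"y":-2.45,"z":0,"turn":0},
  {"x":1.74,"y":-2.45,"z":0,"turn":0},
  {"x":1.74,"y":-2.45,"z":0,"turn":0},
  {"x":0,"y":0,"z":0,"turn":7.3},
  {"x":0,"y":0,"z":0,"turn":7.3},
  {"x":0,"y":0,"z":0,"turn":7.3},
  {"x":0,"y":0,"z":0,"turn":0},
])

```text
time_s: 9.4
eef_pos: [0.5968, -0.0478, 0.2298]
tool_rot: [-0.001, -0.309, 0.951, 0.0]
contact_force: [-0.4, -0.6, -0.1]
opening: 0.0853
```

```bash
python3 - <<'E'
from h import *
rep(); f=cam('wrist');save(f,'w2')
C=cloud(f);o=(f['range_z']>0)&(C[...,2]>.07)&(C[...,2]<.09)&(np.hypot(C[...,0]-.598,C[...,1]+.0475)<.04)
n,L,st,ce=cv2.connectedComponentsWithStats(o.astype(np.uint8))
for i in range(1,n):
    if st[i,4]>300:
        (c,r)=cv2.minEnclosingCircle(np.argwhere(L==i)[:,::-1].astype(np.float32));q=onz(f,c,.079)[0];print(st[i],c,r,q,np.median(C[L==i][:,2]))
        togo([q[0],q[1],.051])
togo([.598,-.0475,.051])
E
```

```text
t 9.4 pos [ 0.5968 -0.0478  0.2298] phi 126.02 q6 -2.322 F [-0.4 -0.6 -0.1] M [-0.01  0.03 -0.01] open 0.0853 tilt [ 9.e-04  8.e-04 -1.e+00]
[ 288  192   68   69 3356] (321.3075256347656, 226.82122802734375) 34.82822799682617 [ 0.59943684 -0.04863611  0.079     ] 0.07755653452286418
to go tool cm [-0.17 -0.24 17.9 ]
to go tool cm [-0.12 -0.07 17.9 ]
```

View pics/w2.png

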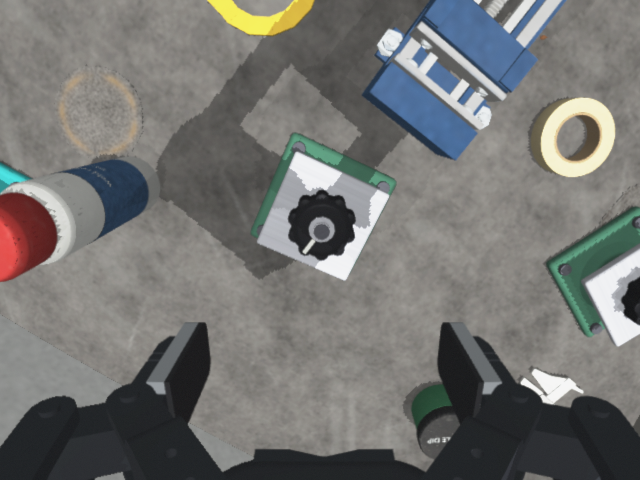

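The knob is centred at (321,227) and a groove lies on the jaw axis. I descend, close, and feel it clockwise.

step_arm([
  {"x":-0.15,"y":-0.16,"z":2.5,"turn":0},
  {"x":0,"y":0,"z":2.5,"turn":0},
  {"x":0,"y":0,"z":2.5,"turn":0},
  {"x":0,"y":0,"z":2.5,"turn":0},
  {"x":0,"y":0,"z":2.5,"turn":0},
  {"x":0,"y":0,"z":2.5,"turn":0},
  {"x":0,"y":0,"z":1.5,"turn":0},
  {"x":0,"y":0,"z":1.0,"turn":0},
  {"x":0,"y":0,"z":0.3,"turn":0},
  {"x":0,"y":0,"z":0,"turn":0},
])

```text
time_s: 10.45
eef_pos: [0.5993, -0.0481, 0.0533]
tool_rot: [0.0, -0.311, 0.951, -0.0]
contact_force: [-1.2, 0.8, 0.2]
opening: 0.0857
```

step_arm([
  {"x":0,"y":0,"z":0,"turn":0},
  {"x":0,"y":0,"z":0,"turn":0},
  {"x":0,"y":0,"z":0,"turn":0},
  {"x":0,"y":0,"z":0,"turn":0},
  {"x":0,"y":0,"z":0,"turn":0},
  {"x":0,"y":0,"z":0,"turn":0},
  {"x":0,"y":0,"z":0,"turn":0},
  {"x":0,"y":0,"z":0,"turn":0},
], hand=1)

```text
time_s: 11.25
eef_pos: [0.5994, -0.0479, 0.0541]
tool_rot: [0.0, -0.31, 0.951, -0.0]
contact_force: [-4.2, 1.6, 8.7]
opening: 0.0499
```

```bash
python3 -c "
from h import *
rep()"
```

```text
t 11.25 pos [ 0.5994 -0.0479  0.0541] phi 126.17 q6 -2.325 F [-4.2  1.6  8.7] M [ 0.36  0.77 -0.05] open 0.0499 tilt [-8.e-04 -3.e-04 -1.e+00]
```

step_arm([
  {"x":0,"y":0,"z":-0.013,"turn":3},
  {"x":0,"y":0,"z":-0.013,"turn":3},
  {"x":0,"y":0,"z":-0.013,"turn":3},
  {"x":0,"y":0,"z":-0.013,"turn":3},
  {"x":0,"y":0,"z":-0.013,"turn":3},
  {"x":0,"y":0,"z":-0.013,"turn":3},
  {"x":0,"y":0,"z":-0.013,"turn":3},
  {"x":0,"y":0,"z":-0.013,"turn":3},
  {"x":0,"y":0,"z":0,"turn":0},
])

```text
time_s: 12.15
eef_pos: [0.5991, -0.0474, 0.0551]
tool_rot: [0.0, -0.105, 0.994, 0.001]
contact_force: [-6.8, 5.9, 10.5]
opening: 0.0501
```

```bash
python3 -c "
from h import *
rep()"
```

```text
t 12.15 pos [ 0.5991 -0.0474  0.0551] phi 102.07 q6 -1.904 F [-6.8  5.9 10.5] M [ 1.08  1.18 -0.04] open 0.0501 tilt [-5.0e-04  1.1e-03 -1.0e+00]
```

P1 turns freely: torque is near 0 and it rose about 1 mm over 0.42 rad. I keep turning.

step_arm([
  {"x":0,"y":0,"z":-0.03,"turn":7},
  {"x":0,"y":0,"z":-0.03,"turn":7},
  {"x":0,"y":0,"z":-0.03,"turn":7},
  {"x":0,"y":0,"z":-0.03,"turn":7},
  {"x":0,"y":0,"z":-0.03,"turn":7},
  {"x":0,"y":0,"z":-0.03,"turn":7},
  {"x":0,"y":0,"z":-0.03,"turn":7},
  {"x":0,"y":0,"z":-0.03,"turn":7},
  {"x":0,"y":0,"z":-0.03,"turn":7},
  {"x":0,"y":0,"z":-0.03,"turn":7},
  {"x":0,"y":0,"z":-0.03,"turn":7},
  {"x":0,"y":0,"z":-0.03,"turn":7},
  {"x":0,"y":0,"z":-0.03,"turn":7},
  {"x":0,"y":0,"z":-0.03,"turn":7},
  {"x":0,"y":0,"z":-0.03,"turn":7},
  {"x":0,"y":0,"z":-0.03,"turn":7},
  {"x":0,"y":0,"z":0,"turn":0},
])

```text
time_s: 13.85
eef_pos: [0.6007, -0.0457, 0.0602]
tool_rot: [-0.0, 0.766, 0.642, 0.003]
contact_force: [8.9, 19.7, 3.5]
opening: 0.0502
```

```bash
python3 -c "
from h import *
rep()"
```

```text
t 13.85 pos [ 0.6007 -0.0457  0.0602] phi -10.05 q6 0.054 F [ 8.9 19.7  3.5] M [ 3.33 -1.44 -0.09] open 0.0502 tilt [ 0.0047  0.0037 -1.    ]
```

step_arm([
  {"x":0,"y":0,"z":-0.017,"turn":4},
  {"x":0,"y":0,"z":-0.017,"turn":4},
  {"x":0,"y":0,"z":-0.013,"turn":3},
  {"x":0,"y":0,"z":-0.013,"turn":3},
  {"x":0,"y":0,"z":0,"turn":0},
])

```text
time_s: 14.35
eef_pos: [0.601, -0.0458, 0.0609]
tool_rot: [-0.0, 0.838, 0.545, 0.003]
contact_force: [11.6, 18.9, 1.2]
opening: 0.0499
```

```bash
python3 -c "
from h import *
rep()"
```

```text
t 14.35 pos [ 0.601  -0.0458  0.0609] phi -23.9 q6 0.295 F [11.6 18.9  1.2] M [ 3.18 -1.99 -0.07] open 0.0499 tilt [ 0.0056  0.0033 -1.    ]
```

step_arm([
  {"x":0,"y":0,"z":-0.013,"turn":3},
  {"x":0,"y":0,"z":-0.013,"turn":3},
  {"x":0,"y":0,"z":0,"turn":0},
])

```text
time_s: 14.65
eef_pos: [0.6012, -0.0459, 0.0611]
tool_rot: [-0.0, 0.865, 0.501, 0.003]
contact_force: [14.5, 18.4, 0.2]
opening: 0.05
```

```bash
python3 -c "
from h import *
rep()"
```

```text
t 14.65 pos [ 0.6012 -0.0459  0.0611] phi -29.87 q6 0.4 F [14.5 18.4  0.2] M [ 2.97 -2.27  0.54] open 0.05 tilt [ 0.0058  0.003  -1.    ]
```

step_arm([
  {"x":0,"y":0,"z":-0.013,"turn":3},
  {"x":0,"y":0,"z":-0.013,"turn":3},
  {"x":0,"y":0,"z":0,"turn":0},
])

```text
time_s: 14.95
eef_pos: [0.6008, -0.0467, 0.0613]
tool_rot: [0.0, 0.89, 0.456, 0.002]
contact_force: [10.4, 12.0, 0.5]
opening: 0.0499
```

```bash
python3 -c "
from h import *
rep()"
```

```text
t 14.95 pos [ 0.6008 -0.0467  0.0613] phi -35.8 q6 0.503 F [10.4 12.   0.5] M [ 1.74 -1.71  1.95] open 0.0499 tilt [ 0.004   0.0027 -1.    ]
```

The torque has risen to 1.95 N·m and the rise is 7.2 mm, so the knob is at its stop. I hold, ease off slightly, and release upward.

step_arm([
  {"x":0,"y":0,"z":0,"turn":0},
  {"x":0,"y":0,"z":0,"turn":0},
  {"x":0,"y":0,"z":0,"turn":0},
  {"x":0,"y":0,"z":0,"turn":-3},
  {"x":0,"y":0,"z":0,"turn":0},
])

```text
time_s: 15.45
eef_pos: [0.6008, -0.0467, 0.0612]
tool_rot: [0.0, 0.877, 0.48, 0.002]
contact_force: [11.2, 12.3, 1.6]
opening: 0.0498
```

step_arm([
  {"x":0,"y":0,"z":0,"turn":0},
  {"x":0,"y":0,"z":0,"turn":0},
  {"x":0,"y":0,"z":0,"turn":0},
  {"x":0,"y":0,"z":0,"turn":0},
  {"x":0,"y":0,"z":0,"turn":0},
  {"x":0,"y":0,"z":0,"turn":0},
  {"x":0,"y":0,"z":-2,"turn":0},
  {"x":0,"y":0,"z":-3,"turn":0},
  {"x":0,"y":0,"z":-3,"turn":0},
  {"x":0,"y":0,"z":-3,"turn":0},
  {"x":0,"y":0,"z":-3,"turn":0},
  {"x":0,"y":0,"z":-3,"turn":0},
  {"x":0,"y":0,"z":-2,"turn":0},
  {"x":0,"y":0,"z":0,"turn":0},
], hand=-1)

```text
time_s: 16.85
eef_pos: [0.5999, -0.0483, 0.2533]
tool_rot: [0.001, 0.878, 0.478, 0.002]
contact_force: [0.7, -0.1, 0.2]
opening: 0.0853
```

```bash
python3 - <<'E'
from h import *
rep(); f=cam('wrist');save(f,'w3')
C=cloud(f);o=(f['range_z']>0)&(C[...,2]>.076)&(C[...,2]<.098)&(np.hypot(C[...,0]-.598,C[...,1]+.0475)<.04)
n,L,st,ce=cv2.connectedComponentsWithStats(o.astype(np.uint8))
for i in range(1,n):
    if st[i,4]>300:
        (c,r)=cv2.minEnclosingCircle(np.argwhere(L==i)[:,::-1].astype(np.float32));q=onz(f,c,.0857)[0];print(st[i],c,r,q,np.median(C[L==i][:,2]))
togo([.455,-.294,.231])
E
```

```text
t 16.85 pos [ 0.5999 -0.0483  0.2533] phi -32.85 q6 0.451 F [ 0.7 -0.1  0.2] M [0.05 0.02 0.05] open 0.0853 tilt [ 0.0019  0.0041 -1.    ]
[ 290  182   66   67 3085] (322.4828186035156, 215.31954956054688) 33.412025451660156 [ 0.60209606 -0.04582191  0.0857    ] 0.08430093865728144
to go tool cm [-28.49   1.19   1.98]
```

View pics/w3.png

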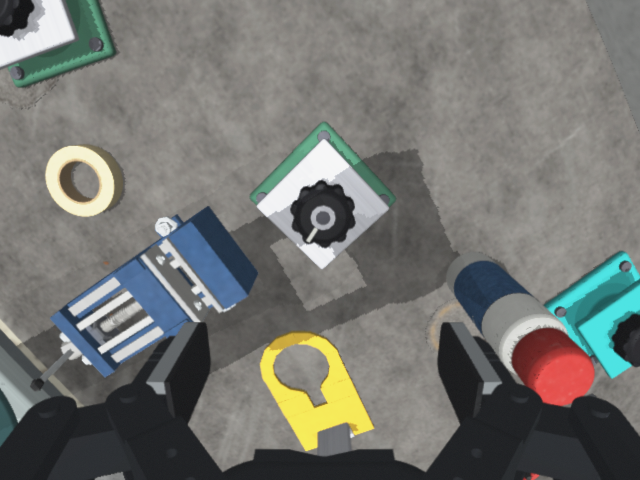

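Knob P1 is up, with its top near 85.7 mm. The plate is clear at about (315,390) in this view. I move over the lug and turn the jaws along the plate's axis.

step_arm([
  {"x":-2.85,"y":0.12,"z":0,"turn":0},
  {"x":-2.85,"y":0.12,"z":0,"turn":0},
  {"x":-2.85,"y":0.12,"z":0,"turn":0},
  {"x":-2.85,"y":0.12,"z":0,"turn":0},
  {"x":-2.85,"y":0.12,"z":0,"turn":0},
  {"x":-2.85,"y":0.12,"z":0,"turn":0},
  {"x":-2.85,"y":0.12,"z":0,"turn":0},
  {"x":-2.85,"y":0.12,"z":0,"turn":0},
  {"x":-2.85,"y":0.12,"z":0,"turn":0},
  {"x":-2.85,"y":0.12,"z":0,"turn":0},
])

```text
time_s: 17.9
eef_pos: [0.4536, -0.2948, 0.2484]
tool_rot: [-0.001, 0.878, 0.478, -0.0]
contact_force: [0.3, 0.5, -0.1]
opening: 0.0853
```

step_arm([
  {"x":0,"y":0,"z":0,"turn":-8.1},
  {"x":0,"y":0,"z":0,"turn":-8.1},
  {"x":0,"y":0,"z":0,"turn":-8.1},
  {"x":0,"y":0,"z":0,"turn":-8.1},
  {"x":0,"y":0,"z":0,"turn":-8.1},
  {"x":0,"y":0,"z":0,"turn":-8.1},
  {"x":0,"y":0,"z":0,"turn":-8.1},
  {"x":0,"y":0,"z":0,"turn":-8.1},
  {"x":0,"y":0,"z":0,"turn":-8.1},
  {"x":0,"y":0,"z":0,"turn":-8.1},
  {"x":0,"y":0,"z":0,"turn":-8.1},
  {"x":0,"y":0,"z":0,"turn":-8.1},
  {"x":0,"y":0,"z":0,"turn":-8.1},
  {"x":0,"y":0,"z":0,"turn":-8.1},
  {"x":0,"y":0,"z":0,"turn":0},
])

```text
time_s: 19.4
eef_pos: [0.4544, -0.2939, 0.2485]
tool_rot: [-0.001, 0.081, 0.997, 0.0]
contact_force: [0.7, -0.7, 0.2]
opening: 0.0855
```

```bash
cat > pl.py <<'E'
from h import *
def plate(f,zu,roi,hole=True):
    hsv=cv2.cvtColor(np.asarray(f['frame']),cv2.COLOR_RGB2HSV)
    ye=((hsv[...,0]>20)&(hsv[...,0]<36)&(hsv[...,1]>130)&(hsv[...,2]>80)).astype(np.uint8)
    m=np.zeros_like(ye);a,b,c,d=roi;m[c:d,a:b]=ye[c:d,a:b]
    cs,hi=cv2.findContours(m,cv2.RETR_CCOMP,cv2.CHAIN_APPROX_NONE)
    o=max(range(len(cs)),key=lambda i:cv2.contourArea(cs[i]))
    q=onz(f,cs[o].reshape(-1,2),zu)[:,:2]
    r=cv2.minAreaRect((q*1000).astype(np.float32));print('outer',r)
    ins=[i for i in range(len(cs)) if hi[0][i][3]==o]
    if ins:
        h=max(ins,key=lambda i:cv2.contourArea(cs[i]));p=onz(f,cs[h].reshape(-1,2),zu)[:,:2]
        # circle fit, iteratively dropping slot points
        k=np.ones(len(p),bool)
        c0=p.mean(0)
        for _ in range(12):
            A=np.c_[2*p[k],np.ones(k.sum())];s=np.linalg.lstsq(A,(p[k]**2).sum(1),rcond=None)[0];rr=np.sqrt(s[2]+s[0]**2+s[1]**2)
            e=np.linalg.norm(p-s[:2],axis=1)-rr;k=np.abs(e)<max(.0015,.5*np.abs(e[k]).max())
        print('hole',s[:2].round(4),'r',rr.round(4),k.sum())
        sl=p[np.linalg.norm(p-s[:2],axis=1)>.04];d=sl.mean(0)-s[:2];print('slotdir',np.degrees(np.arctan2(d[1],d[0])).round(2),len(sl), 'reach',np.linalg.norm(p-s[:2],axis=1).max())
E
python3 - <<'E'
from pl import *
rep();plate(ld('top'),.005,(320,402,250,312))
f=cam('wrist');save(f,'w4')
plate(f,.005,(0,640,0,479))
C=cloud(f);o=(f['range_z']>0)&(C[...,2]>.076)&(C[...,2]<.095)&(np.hypot(C[...,0]-.455,C[...,1]+.294)<.05)
r=cv2.minAreaRect(np.argwhere(o)[:,::-1].astype(np.int32));print('lug px',r,onz(f,r[0],.085)[0])
E
```

```text
t 19.4 pos [ 0.4544 -0.2939  0.2485] phi 80.71 q6 -2.03 F [ 0.7 -0.7  0.2] M [0.02 0.01 0.04] open 0.0855 tilt [ 1.6e-03  8.0e-04 -1.0e+00]
outer ((465.8885192871094, -234.26858520507812), (161.83041381835938, 92.30191040039062), 80.42288208007812)
hole [ 0.4719 -0.2031] r 0.0351 30
slotdir -100.48 18 reach 0.057061234876927436
outer ((466.7479553222656, -234.24481201171875), (161.81236267089844, 92.5032730102539), 80.029541015625)
hole [ 0.4717 -0.2034] r 0.0346 81
slotdir -99.94 48 reach 0.05580155779951182
lug px ((323.3837585449219, 220.99729919433594), (12.29900074005127, 50.19573211669922), 1.3322198390960693) [ 0.45516066 -0.29441134  0.085     ]
```

View pics/w4.png

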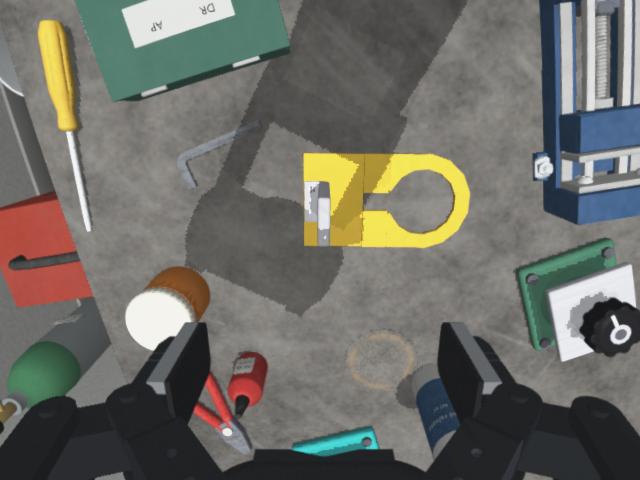

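The lug is at (323,221), and both cameras agree on the plate pose. I descend and grip.

step_arm([
  {"x":-0.15,"y":0,"z":3,"turn":0.5},
  {"x":0,"y":0,"z":3,"turn":0},
  {"x":0,"y":0,"z":3,"turn":0},
  {"x":0,"y":0,"z":3,"turn":0},
  {"x":0,"y":0,"z":3,"turn":0},
  {"x":0,"y":0,"z":2,"turn":0},
  {"x":0,"y":0,"z":2,"turn":0},
  {"x":0,"y":0,"z":1.2,"turn":0},
  {"x":0,"y":0,"z":0,"turn":0},
  {"x":0,"y":0,"z":0,"turn":0},
])

```text
time_s: 20.45
eef_pos: [0.4562, -0.2944, 0.0484]
tool_rot: [0.0, 0.087, 0.996, -0.0]
contact_force: [0.1, -0.0, 0.8]
opening: 0.0855
```

step_arm([
  {"x":0,"y":0,"z":0,"turn":0},
  {"x":0,"y":0,"z":0,"turn":0},
  {"x":0,"y":0,"z":0,"turn":0},
  {"x":0,"y":0,"z":0,"turn":0},
  {"x":0,"y":0,"z":0,"turn":0},
  {"x":0,"y":0,"z":0,"turn":0},
  {"x":0,"y":0,"z":0,"turn":0},
  {"x":0,"y":0,"z":0,"turn":0},
  {"x":0,"y":0,"z":0,"turn":0},
  {"x":0,"y":0,"z":0,"turn":0},
], hand=1)

```text
time_s: 21.45
eef_pos: [0.4562, -0.2943, 0.0481]
tool_rot: [0.0, 0.087, 0.996, -0.0]
contact_force: [0.2, 2.2, 5.3]
opening: 0.009
```

```bash
python3 -c "
from h import *
rep()
f=cam('scene');save(f,'s2')
b=np.radians(-99.8)
"
```

```text
t 21.45 pos [ 0.4562 -0.2943  0.0481] phi 80.06 q6 -2.017 F [0.2 2.2 5.3] M [0.38 0.09 0.  ] open 0.009 tilt [-3.e-04 -0.e+00 -1.e+00]
```

View pics/s2.png

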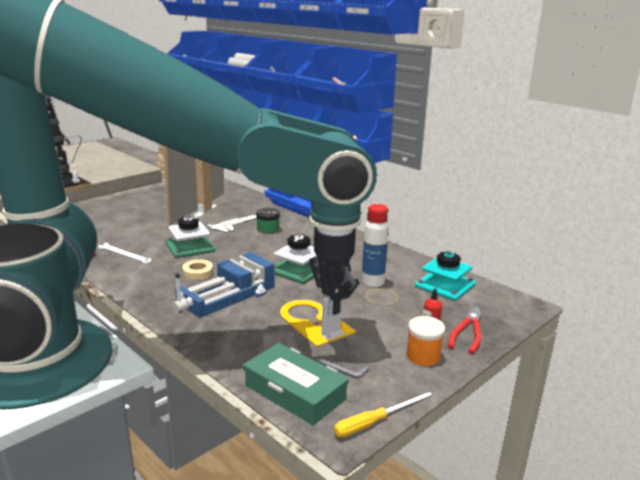

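The lug is gripped at 9 mm opening. I lift the plate and carry the hole over P1.

step_arm([
  {"x":0,"y":0,"z":-1,"turn":0},
  {"x":0,"y":0,"z":-2,"turn":0},
  {"x":0,"y":0,"z":-2.5,"turn":0},
  {"x":0,"y":0,"z":-2.5,"turn":0},
  {"x":0,"y":0,"z":-2,"turn":0},
  {"x":0,"y":0,"z":-1,"turn":0},
  {"x":-0.99,"y":1.72,"z":0,"turn":0},
  {"x":-0.99,"y":1.72,"z":0,"turn":0},
  {"x":-0.99,"y":1.72,"z":0,"turn":0},
  {"x":-0.99,"y":1.72,"z":0,"turn":0},
  {"x":-0.99,"y":1.72,"z":0,"turn":0},
  {"x":-0.99,"y":1.72,"z":0,"turn":0},
  {"x":-0.99,"y":1.72,"z":0,"turn":0},
  {"x":-0.99,"y":1.72,"z":0,"turn":0},
  {"x":-0.99,"y":1.72,"z":0,"turn":0},
  {"x":-0.99,"y":1.72,"z":0,"turn":0},
  {"x":0,"y":0,"z":0,"turn":0},
  {"x":0,"y":0,"z":0,"turn":0},
])

```text
time_s: 23.3
eef_pos: [0.583, -0.1418, 0.1571]
tool_rot: [-0.001, 0.086, 0.996, -0.0]
contact_force: [0.2, -0.2, -3.9]
opening: 0.0093
```

```bash
python3 - <<'E'
from pl import *
rep();togo([.5834,-.1419,.159])
f=cam('wrist');save(f,'w5');z=pose()[0][2]-.0481+.005;print('plate top z',z)
plate(f,z,(0,640,0,479))
C=cloud(f)
o=(f['range_z']>0)&(C[...,2]>.076)&(C[...,2]<.095)&(np.hypot(C[...,0]-.6,C[...,1]+.0475)<.04)
(c,r)=cv2.minEnclosingCircle(np.argwhere(o)[:,::-1].astype(np.float32));print('knob',c,r,onz(f,c,.0857))
t=cam('top');save(t,'t5')
p=C[(f['range_z']>0)&(abs(C[...,2]-z)<.012)&(C[...,1]>-.13)&(C[...,1]<.0)&(abs(C[...,0]-.6)<.08)]
A=np.c_[p[:,:2],np.ones(len(p))];print('plane',np.linalg.lstsq(A,p[:,2],rcond=None)[0],len(p))
E
```

```text
t 23.3 pos [ 0.583  -0.1418  0.1571] phi 80.1 q6 -1.679 F [ 0.2 -0.2 -3.9] M [-0.09  0.02  0.03] open 0.0093 tilt [ 1.3e-03 -1.0e-04 -1.0e+00]
to go tool cm [-0.04 -0.   -0.19]
plate top z 0.11425834569368923
outer ((593.4951171875, -82.30907440185547), (160.70933532714844, 93.57823181152344), 80.57846069335938)
hole [ 0.5965 -0.0508] r 0.0323 220
slotdir -98.29 91 reach 0.055691617434080014
knob (486.8932189941406, 257.55340576171875) 47.29927444458008 [[ 0.59659117 -0.05040046  0.0857    ]]
plane [-0.00318024 -0.0026278   0.11464176] 26857
```

View pics/w5.png

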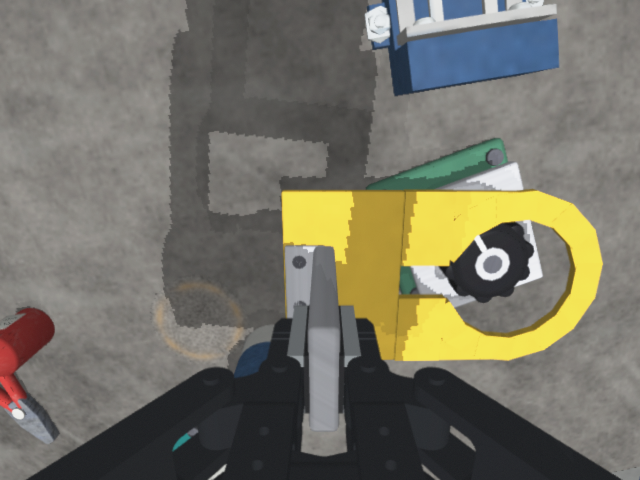

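View pics/t5.png

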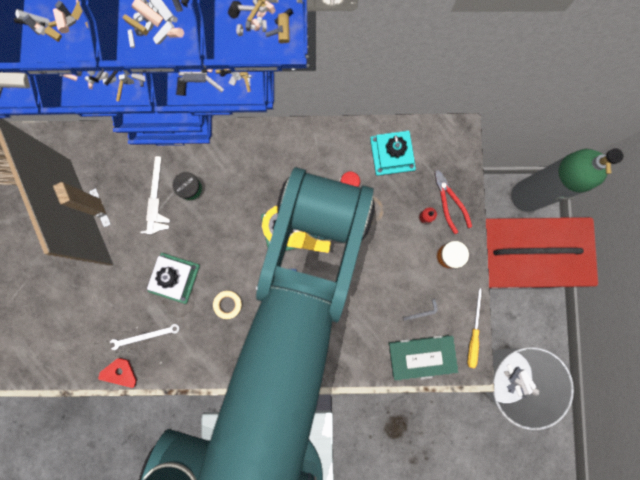

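The hole is over the knob: the hub is at about (492,264), and the hole centre is near (520,265) in pixels at a different height. I refine this before lowering.

```bash
python3 - <<'E'
from pl import *
f=ld('wrist');C=cloud(f);z=.1143
for uv in([492,264],[491,262]): print('hub',onz(f,uv,.0857).round(4))
o=(f['range_z']>0)&(C[...,2]>.0835)&(C[...,2]<.0895)&(np.hypot(C[...,0]-.6,C[...,1]+.0475)<.035)
p=C[o];print('top pts',o.sum(),p.mean(0),p.min(0),p.max(0))
# plate top surface from depth
m=((f['range_z']>0)&(abs(C[...,2]-.1143)<.0025)).astype(np.uint8)
m=cv2.morphologyEx(m,cv2.MORPH_OPEN,np.ones((3,3)))
cs=cv2.findContours(m,cv2.RETR_CCOMP,cv2.CHAIN_APPROX_NONE)[0]
for c in cs:
    if cv2.contourArea(c)>1500:
        q=onz(f,c.reshape(-1,2),z)[:,:2];print(cv2.contourArea(c),q.min(0).round(4),q.max(0).round(4),cv2.minAreaRect((q*1000).astype(np.float32)))
        k=(np.hypot(*(q-[.599,-.0475]).T)<.036)
        if k.sum()>50: print('near',k.sum(),cv2.minEnclosingCircle((q[k]*1000).astype(np.float32)))
b=cv2.resize(f['frame'][170:380,380:620],None,fx=3,fy=3);cv2.imwrite('pics/w5z.png',b[...,::-1])
E
```

```text
hub [[ 0.6011 -0.0476  0.0857]]
hub [[ 0.5997 -0.0482  0.0857]]
top pts 3403 [ 0.60045305 -0.04768002  0.08494451] [ 0.58021294 -0.07270336  0.08350058] [ 0.62372904 -0.02684825  0.088338  ]
42976.5 [ 0.5354 -0.1649] [ 0.6454 -0.0021] ((593.2994384765625, -82.3145751953125), (161.08340454101562, 91.98086547851562), 80.11039733886719)
13123.5 [ 0.5664 -0.1074] [ 0.6326 -0.0133] ((592.9564819335938, -58.71630096435547), (88.03861236572266, 66.24571228027344), 55.998172760009766)
near 364 ((598.9342041015625, -48.398624420166016), 35.12335205078125)
```

View pics/w5z.png

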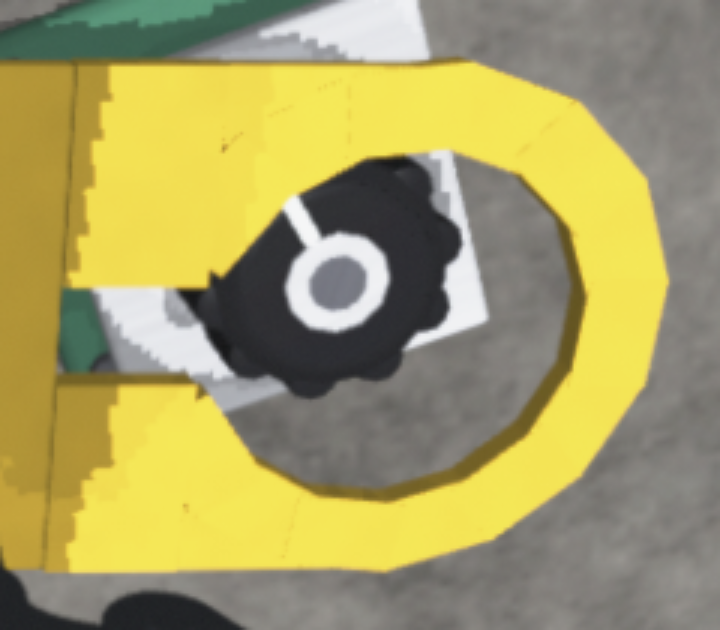

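The plate hole is at (.5993,-.0478) and the knob at (.6005,-.0478), so they agree to about 1 mm against a 5 mm margin. I lower it.

step_arm([
  {"x":-0.09,"y":0,"z":1,"turn":0},
  {"x":0,"y":0,"z":1,"turn":0},
  {"x":0,"y":0,"z":1,"turn":0},
  {"x":0,"y":0,"z":0,"turn":0},
])

```text
time_s: 23.8
eef_pos: [0.5833, -0.1421, 0.1255]
tool_rot: [-0.001, 0.087, 0.996, 0.0]
contact_force: [-0.6, 0.4, -2.7]
opening: 0.0092
```

step_arm([
  {"x":0,"y":0,"z":0.8,"turn":0},
  {"x":0,"y":0,"z":0.8,"turn":0},
  {"x":0,"y":0,"z":0.6,"turn":0},
  {"x":0,"y":0,"z":0.4,"turn":0},
  {"x":0,"y":0,"z":0,"turn":0},
  {"x":0,"y":0,"z":0,"turn":0},
])

```text
time_s: 24.4
eef_pos: [0.5843, -0.1422, 0.102]
tool_rot: [0.0, 0.087, 0.996, -0.0]
contact_force: [-0.0, -0.9, -3.0]
opening: 0.0096
```

```bash
python3 - <<'E'
from pl import *
rep()
f=cam('scene');save(f,'s3');cv2.imwrite('pics/s3z.png',cv2.resize(f['frame'][190:310,240:400],None,fx=4,fy=4)[...,::-1])
E
```

```text
t 24.4 pos [ 0.5843 -0.1422  0.102 ] phi 80.06 q6 -1.678 F [-0.  -0.9 -3. ] M [-0.09  0.01 -0.06] open 0.0096 tilt [-1.e-04 -1.e-04 -1.e+00]
```

View pics/s3z.png

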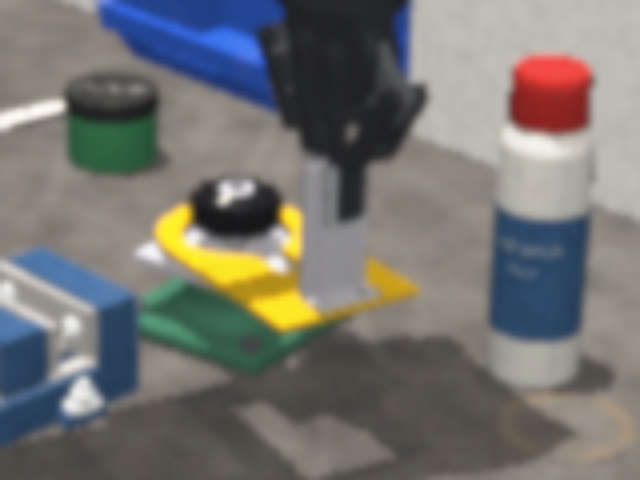

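The plate is round the knob and just above the seat, with no contact yet. I lower it 2 mm and slide it along tool +y by 52 mm.

step_arm([
  {"x":0,"y":0,"z":0.1,"turn":0},
  {"x":0,"y":0,"z":0.1,"turn":0},
  {"x":0,"y":0,"z":0,"turn":0},
  {"x":0,"y":0,"z":0,"turn":0},
])

```text
time_s: 24.85
eef_pos: [0.5842, -0.1421, 0.0999]
tool_rot: [0.0, 0.087, 0.996, 0.0]
contact_force: [-0.0, 0.3, -3.1]
opening: 0.0094
```

step_arm([
  {"x":0,"y":0.3,"z":0,"turn":0},
  {"x":0,"y":0.4,"z":0,"turn":0},
  {"x":0,"y":0.4,"z":0,"turn":0},
  {"x":0,"y":0.4,"z":0,"turn":0},
  {"x":0,"y":0.4,"z":0,"turn":0},
  {"x":0,"y":0.1,"z":0,"turn":0},
  {"x":0,"y":0,"z":0,"turn":0},
])

```text
time_s: 25.55
eef_pos: [0.5877, -0.1222, 0.0999]
tool_rot: [-0.0, 0.086, 0.996, -0.0]
contact_force: [1.1, -0.6, -3.5]
opening: 0.009
```

```bash
python3 -c "
from h import *
rep();togo([.5924,-.0912,.0985])"
```

```text
t 25.55 pos [ 0.5877 -0.1222  0.0999] phi 80.08 q6 -1.645 F [ 1.1 -0.6 -3.5] M [-0.13  0.03 -0.02] open 0.009 tilt [ 0.e+00 -1.e-04 -1.e+00]
to go tool cm [0.07 3.14 0.13]
```

step_arm([
  {"x":0,"y":0.3,"z":0,"turn":0},
  {"x":0,"y":0.3,"z":0,"turn":0},
  {"x":0,"y":0.3,"z":0,"turn":0},
  {"x":0,"y":0.3,"z":0,"turn":0},
  {"x":0,"y":0.3,"z":0,"turn":0},
  {"x":0,"y":0,"z":0,"turn":0},
])

```text
time_s: 26.15
eef_pos: [0.5903, -0.1073, 0.0999]
tool_rot: [0.0, 0.086, 0.996, 0.0]
contact_force: [0.4, -0.6, -3.0]
opening: 0.0094
```

```bash
python3 - <<'E'
from h import *
rep();togo([.5927,-.0908,.0985])
f=cam('wrist');save(f,'w6');cv2.imwrite('pics/w6z.png',cv2.resize(f['frame'][150:400,260:620],None,fx=2,fy=2)[...,::-1])
E
```

```text
t 26.15 pos [ 0.5903 -0.1073  0.0999] phi 80.08 q6 -1.62 F [ 0.4 -0.6 -3. ] M [-0.06  0.13 -0.04] open 0.0094 tilt [-1.e-04  1.e-04 -1.e+00]
to go tool cm [0.05 1.66 0.14]
```

View pics/w6z.png

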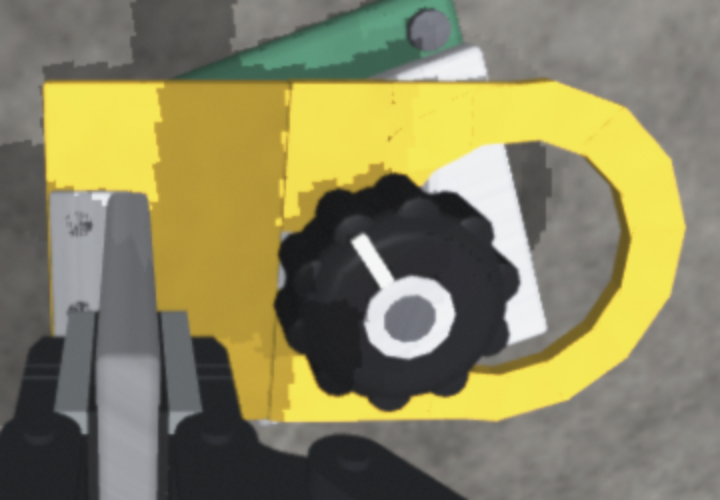

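The plate is sliding under the knob with no side force. I go the last 16 mm.

step_arm([
  {"x":0.03,"y":0.3,"z":0,"turn":0},
  {"x":0.02,"y":0.3,"z":0,"turn":0},
  {"x":0,"y":0.3,"z":0,"turn":0},
  {"x":0,"y":0.3,"z":0,"turn":0},
  {"x":0,"y":0.2,"z":0,"turn":0},
  {"x":0,"y":0,"z":0,"turn":0},
])

```text
time_s: 26.8
eef_pos: [0.5922, -0.0935, 0.0999]
tool_rot: [0.0, 0.086, 0.996, 0.0]
contact_force: [0.4, -0.3, -3.1]
opening: 0.0095
```

```bash
python3 -c "
from h import *
rep()"
```

```text
t 26.8 pos [ 0.5922 -0.0935  0.0999] phi 80.08 q6 -1.597 F [ 0.4 -0.3 -3.1] M [-0.12 -0.01  0.01] open 0.0095 tilt [-0.  0. -1.]
```

step_arm([
  {"x":0,"y":0.1,"z":0,"turn":0},
  {"x":0,"y":0.1,"z":0,"turn":0},
  {"x":0,"y":0,"z":0,"turn":0},
])

```text
time_s: 27.1
eef_pos: [0.5925, -0.0917, 0.0999]
tool_rot: [-0.0, 0.087, 0.996, 0.0]
contact_force: [-1.4, -0.3, -2.9]
opening: 0.0094
```

```bash
python3 -c "
from h import *
rep()"
```

```text
t 27.1 pos [ 0.5925 -0.0917  0.0999] phi 80.06 q6 -1.593 F [-1.4 -0.3 -2.9] M [-0.12 -0.    0.01] open 0.0094 tilt [ 0.  0. -1.]
```

Nearly home. I feel for the slot's end.

step_arm([
  {"x":0,"y":0.08,"z":0,"turn":0},
  {"x":0,"y":0.08,"z":0,"turn":0},
  {"x":0,"y":0,"z":0,"turn":0},
])

```text
time_s: 27.4
eef_pos: [0.5928, -0.0902, 0.0999]
tool_rot: [-0.0, 0.087, 0.996, -0.0]
contact_force: [-0.1, -0.1, -3.2]
opening: 0.0094
```

```bash
python3 -c "
from h import *
rep()"
```

```text
t 27.4 pos [ 0.5928 -0.0902  0.0999] phi 80.06 q6 -1.591 F [-0.1 -0.1 -3.2] M [-0.15  0.03  0.  ] open 0.0094 tilt [ 0.e+00 -1.e-04 -1.e+00]
```

step_arm([
  {"x":0,"y":0.08,"z":0,"turn":0},
  {"x":0,"y":0,"z":0,"turn":0},
])

```text
time_s: 27.6
eef_pos: [0.5929, -0.0898, 0.1]
tool_rot: [-0.0, 0.087, 0.996, -0.0]
contact_force: [-1.4, -4.5, -2.1]
opening: 0.0094
```

```bash
python3 -c "
from h import *
rep()"
```

```text
t 27.6 pos [ 0.5929 -0.0898  0.1   ] phi 80.05 q6 -1.589 F [-1.4 -4.5 -2.1] M [-0.98  0.28  0.02] open 0.0094 tilt [-1.e-04 -8.e-04 -1.e+00]
```

The slot's end touches the spindle (4.5 N). I back off a hair and lower onto the seat.

step_arm([
  {"x":0,"y":-0.08,"z":0,"turn":0},
  {"x":0,"y":0,"z":0.07,"turn":0},
  {"x":0,"y":0,"z":0.06,"turn":0},
  {"x":0,"y":0,"z":0,"turn":0},
])

```text
time_s: 28.0
eef_pos: [0.5928, -0.0902, 0.0984]
tool_rot: [-0.0, 0.087, 0.996, 0.0]
contact_force: [0.4, -0.8, -3.7]
opening: 0.0093
```

```bash
python3 -c "
from h import *
rep()"
```

```text
t 28.0 pos [ 0.5928 -0.0902  0.0984] phi 80.06 q6 -1.591 F [ 0.4 -0.8 -3.7] M [-0.27  0.04 -0.04] open 0.0093 tilt [ 1.e-04  1.e-04 -1.e+00]
```

step_arm([
  {"x":0,"y":0,"z":0.05,"turn":0},
  {"x":0,"y":0,"z":0,"turn":0},
])

```text
time_s: 28.2
eef_pos: [0.5928, -0.0902, 0.0982]
tool_rot: [0.0, 0.087, 0.996, 0.0]
contact_force: [-0.9, -1.2, -0.6]
opening: 0.0094
```

```bash
python3 -c "
from h import *
rep()"
```

```text
t 28.2 pos [ 0.5928 -0.0902  0.0982] phi 80.06 q6 -1.591 F [-0.9 -1.2 -0.6] M [-0.23  0.15  0.02] open 0.0094 tilt [-1.e-04  0.e+00 -1.e+00]
```

The weight has transferred to the seat. I release and rise.

step_arm([
  {"x":0,"y":0,"z":0,"turn":0},
  {"x":0,"y":0,"z":0,"turn":0},
  {"x":0,"y":0,"z":0,"turn":0},
  {"x":0,"y":0,"z":0,"turn":0},
  {"x":0,"y":0,"z":0,"turn":0},
  {"x":0,"y":0,"z":0,"turn":0},
  {"x":0,"y":0,"z":0,"turn":0},
  {"x":0,"y":0,"z":0,"turn":0},
], hand=-1)

```text
time_s: 29.0
eef_pos: [0.5928, -0.0902, 0.098]
tool_rot: [-0.0, 0.087, 0.996, -0.0]
contact_force: [0.8, 0.3, -0.3]
opening: 0.0852
```

step_arm([
  {"x":0,"y":0,"z":-1,"turn":0},
  {"x":0,"y":0,"z":-2,"turn":0},
  {"x":0,"y":0,"z":-3,"turn":0},
  {"x":0,"y":0,"z":-3,"turn":0},
  {"x":0,"y":0,"z":-3,"turn":0},
  {"x":0,"y":0,"z":-3,"turn":0},
  {"x":0,"y":0,"z":0,"turn":0},
  {"x":0,"y":0,"z":0,"turn":0},
])

```text
time_s: 29.8
eef_pos: [0.5929, -0.0903, 0.249]
tool_rot: [0.001, 0.087, 0.996, -0.0]
contact_force: [0.2, 1.1, -1.4]
opening: 0.0855
```

```bash
python3 - <<'E'
from pl import *
rep()
f=cam('wrist');save(f,'w7');s=cam('scene');save(s,'s7');cv2.imwrite('pics/s7z.png',cv2.resize(s['frame'][190:310,240:400],None,fx=4,fy=4)[...,::-1])
C=cloud(f);ok=f['range_z']>0
m=(ok&(abs(C[...,2]-.055)<.003)).astype(np.uint8)
hsv=cv2.cvtColor(f['frame'],cv2.COLOR_RGB2HSV);ye=(hsv[...,0]>20)&(hsv[...,0]<36)&(hsv[...,1]>130)
p=C[ok&ye&(abs(C[...,2]-.055)<.01)];print(len(p),'plate top z',np.median(p[:,2]))
r=cv2.minAreaRect((p[:,:2]*1000).astype(np.float32));print(r)
A=np.c_[p[:,:2],np.ones(len(p))];print('slopes',np.linalg.lstsq(A,p[:,2],rcond=None)[0])
plate(f,.055,(0,640,0,479))
o=ok&(C[...,2]>.078)&(C[...,2]<.092)&(np.hypot(C[...,0]-.6,C[...,1]+.0475)<.033)
(c,rr)=cv2.minEnclosingCircle(np.argwhere(o)[:,::-1].astype(np.float32));print('knob',c,rr,onz(f,c,.0857),np.median(C[o][:,2]))
E
```

```text
t 29.8 pos [ 0.5929 -0.0903  0.249 ] phi 80.06 q6 -1.591 F [ 0.2  1.1 -1.4] M [ 0.02 -0.06 -0.03] open 0.0855 tilt [-0.0014 -0.     -1.    ]
9553 plate top z 0.05415924038283687
((603.8461303710938, -30.481109619140625), (162.00865173339844, 92.79304504394531), 79.974853515625)
slopes [0.00046441 0.00148318 0.05392008]
outer ((603.6918334960938, -30.416030883789062), (161.37139892578125, 93.10932922363281), 80.67198944091797)
hole [ 0.6104 -0.0172] r 0.0521 67
slotdir -145.86 201 reach 0.057335551362013314
knob (379.0, 218.0) 34.205360412597656 [[ 0.59921782 -0.04787705  0.0857    ]] 0.08430490669446855
```

View pics/w7.png

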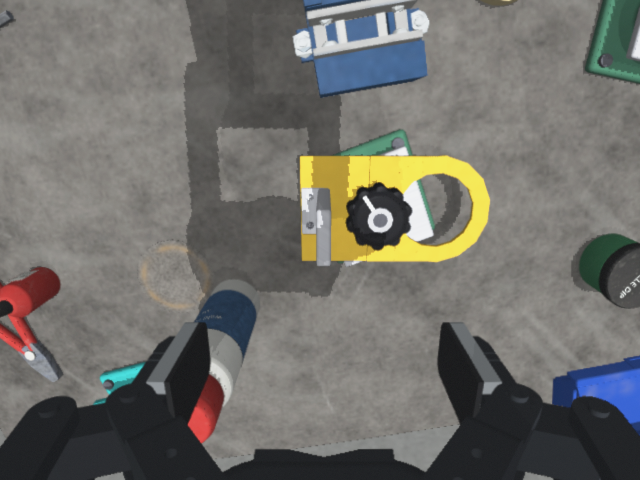

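View pics/s7z.png

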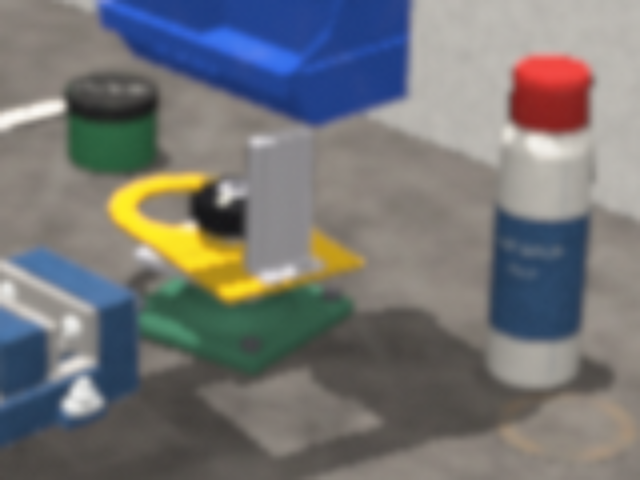

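The plate is level and released, and slot_point ≈ (.6009,-.0472) sits within about 2 mm of the spindle. The knob reads the same height as when it was at its stop. Handing in.

```bash
python3 -c "
from bench import ctrl
print(ctrl.finish_job())"
```

```text
the job is handed in; nothing more can be done
None
```

The left-hand knob is up at its stop, the guard plate is home under it and released, and I handed the job in at about 30 s of the 72 s allowed. No verdict was reported.

- **Finding the knob:** The knob at (0.481, 0.229) stopped dead, with torque climbing to 2.2 N·m and no rise, so that one is pinned. The knob at (0.600, -0.047) turned freely clockwise.
- **Turning it up:** I turned the free knob about 2.8 rad until the torque jumped to about 2 N·m. By then the gripper had risen 7.2 mm with it.
- **Placing the plate:** I gripped the lug and lowered the round hole over the knob. I then slid the plate until the slot's end touched the spindle (4.5 N), backed off by under 1 mm, lowered it to the seat and let go.

**Last checks:**
- The plate is level, with slopes under 0.002.
- Its slot point is within about 2 mm of the spindle axis.
- The knob's camera height reads the same as just after I released it at the stop.
- The gripper is open and clear, with near-zero force.
- I planned the moves to clear the bystanders and saw none shifted in the pictures, but I did not measure their positions at the end.

**Disagreements:**
- **Knob position:** readings from the top camera, the wrist camera and the grip differed by 2 to 4 mm, so I used roughly the mean.
- **Heights:** the wrist camera's depth reads about 1 mm low on both the knob and the plate.
- **Final hole fit:** the final circle fit of the plate's hole failed because the knob covers part of it, so I used the plate's outline instead.

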